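Pack the field-service kit foam, lamp last

TASK

Pack the field-service kit: set the roll of masking tape, the fuse carton and the red screwdriver each into the yellow-bottomed foam pad cut to its outline, lying flat on the yellow, the screwdriver with its blade out through the notch. Only when those three are in, stand the amber lamp, cap down, in the deep round pocket; keep it upright throughout and lower it gently, so that the glass is never knocked against or dropped on the foam. Leave the little dark bottle and the teal clamp where they are.

Things in the scene. Friction and masses are not known exactly. Their poses are not given: they have to be found in the camera images.
- tape: loose roll of tan masking tape lying flat, outside diameter 58 mm, 25 mm high, hole through its middle; origin at the centre of its underside, z up. Take it across the outside. About 0.05 kg.
- carton: loose flat off-white carton of fuses with an orange-red band, closed, lying flat: 48 mm along its x, 72 mm along its y, 22 mm high; origin at the centre of its underside. Best taken across the 48 mm. Which of its two ends points where does not matter. About 0.03 kg.
- driver: loose small slotted screwdriver lying flat, 138 mm long along its y, red handle at +y, thin steel blade towards -y; origin under the middle of its whole length, at the level of the surface it lies on. The handle is 22 mm thick and high and runs from y = -3 mm to y = +69 mm; the weight is in the handle, so take it across the handle near y = +33 mm.
- lamp: loose amber globe lamp standing upright on its silvery bayonet cap: 75 mm high; cap 22 mm in diameter with a flat end, 24 mm long, with two tiny side pins; glass ball 45 mm in diameter whose centre is 52.5 mm above the underside. Origin at the centre of the underside, z up along the lamp. About 0.045 kg, fragile; it may be taken across the ball, at its middle.
- tape_pad: fixed square dark foam pad, 92 x 92 mm, 8 mm high, with one large round recess 74 mm across and 5 mm deep in its middle, yellow floor 3 mm above the bench; for the tape. Origin at the middle of its underside, on the bench.
- carton_pad: fixed rectangular dark foam pad, 82 mm (x) by 106 mm (y), 8 mm high, with a rectangular recess 64 mm (x) by 88 mm (y), 5 mm deep, yellow floor 3 mm above the bench; for the carton, its 72 mm along the pad's y. Origin at the middle of its underside.
- driver_pad: fixed narrow dark foam pad, 58 mm (x) by 108 mm (y), 8 mm high, recess 38 x 88 mm, 5 mm deep, yellow floor 3 mm above the bench, 16 mm wide notch in the middle of its -y end wall; for the screwdriver handle, the blade sticking out over the notch (then both y axes point the same way and the screwdriver origin lies at the pad y = -33 mm). Origin at the middle of its underside.
- lamp_pad: fixed square dark foam block, 70 x 70 mm, 20 mm high, the smallest and tallest of the four, with one round pocket 36 mm across and 17 mm deep in its middle, yellow floor 3 mm above the bench; for the lamp's cap. Origin at the middle of its underside.
- bottle: bystander: small dark dropper bottle, 25 mm in diameter, 79 mm high, standing loose to the left of the work; origin under its centre.
- clamp: bystander: loose teal spring clamp lying flat, 48 x 84 mm, 13 mm high, left of the pads; origin under its centre.
Not all that is in view belongs to the job. Of the things like the lamp, leave any that is purple; of the rest the larger one is meant.

How it is judged:
By the outcome, as a careful person would: the job done as asked, in the order asked, and still so for the second after the job is handed in, with the robot touching nothing.
It also fails if it takes over 102 s, if anything falls off the work surface, if the arm or the gripper's body presses on something with over 40 N, if the wrist force passes 120 N, or if a joint passes its speed limit or range.

ROBOT

A 6-joint arm with a two-finger parallel gripper is mounted at the origin on a cart in front of the work surface, level with it; the furniture and walls round the work are solid. World frame = base frame: x ahead of the robot, y to its left, z up, the work surface at z = 0. Lengths are in m, angles in rad, forces in N, time in s.
With the tool pointing down it reaches from about 0.3 to 0.775 m from the base axis. Payload 14.6 kg.
Tool frame: the origin (TCP) lies midway between the tips of the shut fingers; the grasp point (between the pads) lies 19 mm behind it (ctrl.pinch_z is the distance from the TCP to the grasp point, in m); z points along the fingers, y is the line along which they close (so a half turn about z gives the same grasp; the last joint's range is limited). The gripper opens to 94 mm and grips with 3 to 60 N. Pads are 16 mm wide; open, the fingers measure 119 mm over their backs; the gripper's body (75 mm by 177 mm) begins 78 mm behind the grasp point.
Start: joints at [1.128, 0.3, 1.521, -0, 1.321, -0.067], TCP at [0.202, 0.512, 0.205] pointing down, gripper open.
Joint ranges: [-3.03, 3.03], [-0.79, 2.21], [0.23, 2.52], [-1.04, 4.18], [0, 3.07], [-2.55, 2.55]. Speed limits (rad/s): [2.22, 2.22, 2.57, 3.14, 3.14, 3.14].

INTERFACE

Orientations are given as [roll, pitch, yaw] about the fixed x, y, z axes, in that order (R = Rz(yaw) Ry(pitch) Rx(roll)).
In Python, from station import ctrl gives the robot as it stands.
- The arm moves only by the tool jog_arm, never from a script. Its argument "motion" is a list of rows, each a list of 7 numbers: the shift along the tool's x, y, z in m, then the turn, a rotation vector about the tool's x, y, z in rad, then the opening, from -1 (shut) to 1 (fully open). In form: [[tx, ty, tz, rx, ry, rz, gripper], ...]. A call has 1 to 5 rows; each row shifts and turns the commanded pose from where the row before left it, along the tool's axes as they then stand; what a row does not reach is not made up. A row lasts 1/10 s, in which the tool goes at most 50 mm and 8.59 degrees, less where a joint would pass 70% of its speed; a pose out of reach is approached as far as the arm can. A call is refused whole if a number of a shift passes 0.05 or a number of a turn 0.15, either way. A call with a gripper value outside its range is refused whole. The fingers move at their own pace and stop on an object; "squeeze" is the grip in N (left out, the last holds). Time passes only in rows, so rows that do not move let the fingers close. It gives the time, the measured TCP pose, the force, the opening and the grip force at its end, in the units of the state.
- ctrl.get_obs(): the state, without advancing time (a new reading comes with each control period).
- ctrl.camera(name): name is "scene" or "top"; returns the picture (480x640x3 uint8, red, green, blue); there is no depth.
- ctrl.camera_model(name): a dict with "intrinsics" (3x3 intrinsics, pixels), "k1" (the pictures are not rectified: a ray, as slopes to the right and down, at radius r is drawn at 1 + k1 r^2 times it, then the intrinsics apply), "rvec" (rotation vector, rad) and "tvec" (3), from world to camera coordinates, as OpenCV has them. Camera axes: x right, y down, z forward; pixel columns grow to the right and rows downward; lengths in m; the calibration is good to about 2 mm. A picture is of the moment at which its call begins. camera_model takes no time and is no camera call.
- ctrl.hand_in(): hands the job in; it is judged then, once.
The state is a dict: "time_s": time; "qpos": joint angles; "joint_vel": joint speeds; "tau": joint torques, N m; "ee_pos": TCP position; "eef_rot": TCP orientation; "force": force on the tool from outside, world axes, zero at the start; "moment": the same for the moment, N m; "grip_width": finger opening in m; "grip_force": force on a finger pad.
Only numpy, scipy, OpenCV 4.12 (cv2) and the standard library are available. Lean on these libraries where they do the work, as an engineer would, in place of code of your own. Each camera call takes 0.05 s, during which the arm holds its last target. There are 200 camera calls.

## Working session

There is one attempt and no reset: what is moved stays moved. The work goes in short steps, Python scripts to look and compute and a tool call to move; the robot and the scene stay as the last step left them, time stands still between calls to the robot, and variables do not carry over. Pictures are saved under pics/ and viewed, at most 14 in all, crops included, and the job is handed in when it is done.

Besides the shell and the picture viewer there is one more tool, called as name(argument=value, ...), one argument or row to a line, values as JSON. jog_arm: Moves the arm, as the interface text tells. Its arguments: {"type":"object","properties":{"motion":{"type":"array"},"squeeze":{"type":"number"}},"required":["motion"]}

```bash
mkdir -p pics; ls
python3 - <<'E'
from station import ctrl
import cv2
for n in("scene","top"):
    cv2.imwrite(f"pics/{n}0.png",ctrl.camera(n)[:,:,::-1]); print(n,ctrl.camera_model(n))
print(ctrl.get_obs(), ctrl.pinch_z)
E
```

```text
pics
scene {'intrinsics': array([[564.85035529,   0.        , 320.90148011],
       [  0.        , 564.85035529, 235.78592569],
       [  0.        ,   0.        ,   1.        ]]), 'k1': -0.09392571999098548, 'rvec': array([ 1.97701788, -1.06225218,  0.56157918]), 'tvec': array([-0.18441434,  0.31857659,  0.78339494])}
top {'intrinsics': array([[620.56369031,   0.        , 318.007217  ],
       [  0.        , 620.56369031, 240.89138987],
       [  0.        ,   0.        ,   1.        ]]), 'k1': -0.15778694223402637, 'rvec': array([ 2.20762694, -2.15805348,  0.03170499]), 'tvec': array([0.11017408, 0.51494511, 1.43079371])}
{'time_s': 0.1, 'qpos': array([ 1.12839860e+00,  3.00435371e-01,  1.52148457e+00,  1.25979602e-05,
        1.32067432e+00, -6.66096864e-02]), 'joint_vel': array([ 1.65214965e-05, -1.32592597e-03, -5.74571687e-05, -2.01601433e-04,
        1.46518263e-04,  2.71596274e-05]), 'tau': array([ 2.60922556e-03, -5.32640433e+01, -3.53287733e+01,  7.10062799e-02,
        2.35447695e-02, -5.40810038e-05]), 'ee_pos': array([0.20176555, 0.51142387, 0.20494675]), 'eef_rot': array([-3.14059408e+00, -7.88431909e-05,  2.76580145e+00]), 'force': array([-0.20920237,  0.22455916, -0.52342202]), 'moment': array([-0.00633282,  0.00977802, -0.0290429 ]), 'grip_force': 0.0, 'grip_width': 0.09410796817128537} 0.0188
```

View pics/scene0.png

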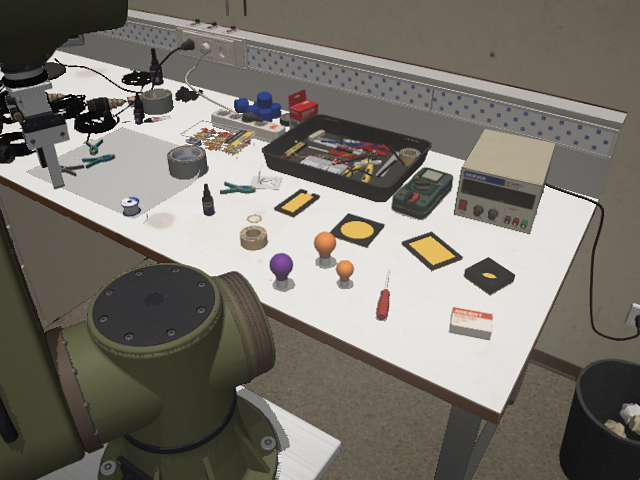

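View pics/top0.png

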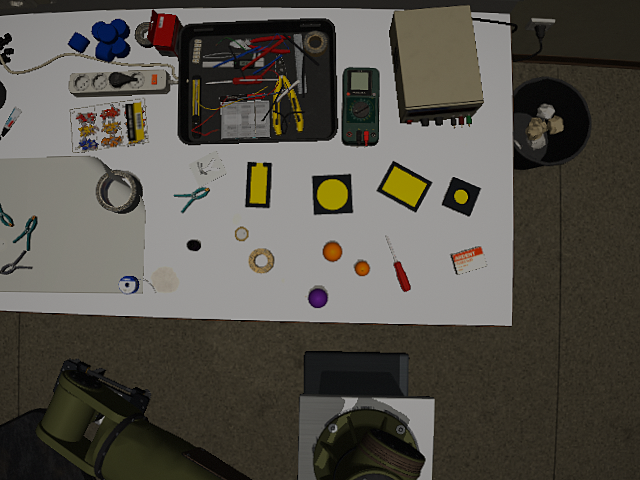

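The top view shows the tape at (261,261), the larger amber lamp at (332,251), the driver at (386–406, 235–290) and the carton at (468,260). The pads, left to right, are driver (258,185), tape (333,194), carton (405,186) and lamp (461,197). Next I'll enlarge both pictures.

Run:
```python
import cv2
a=cv2.imread("pics/top0.png")[150:310,235:495]; cv2.imwrite("pics/topc.png",cv2.resize(a,None,fx=3,fy=3,interpolation=cv2.INTER_CUBIC))
a=cv2.imread("pics/scene0.png")[180:345,265-30:521-20]; cv2.imwrite("pics/scenec.png",cv2.resize(a,None,fx=3,fy=3,interpolation=cv2.INTER_CUBIC))
```

```text
(no output)
```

View pics/topc.png

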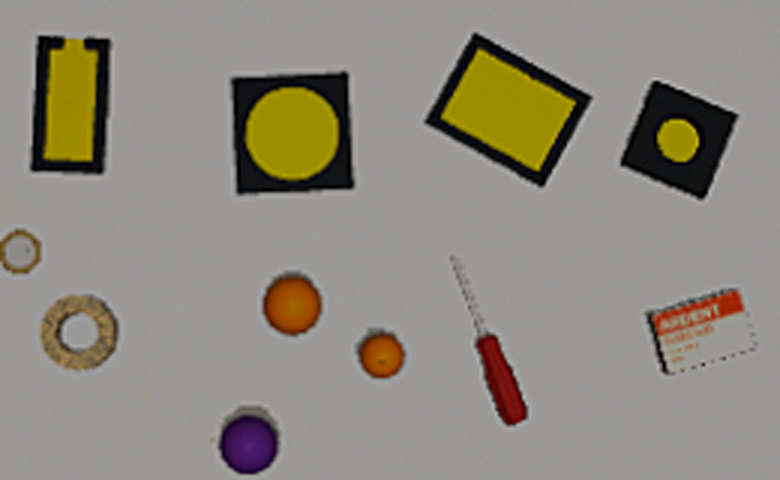

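View pics/scenec.png

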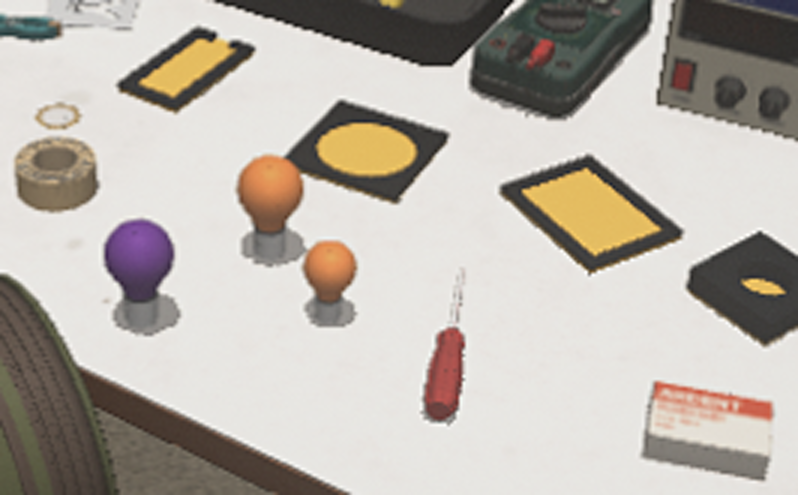

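The crops show all the corners clearly; I've read matching points off both. The notch of the driver pad faces away from the robot, and the driver's blade also points away. Now I'll triangulate.

```bash
cat > h.py <<'E'
import numpy as np, cv2
from scipy.optimize import least_squares
from station import ctrl
M={n:ctrl.camera_model(n) for n in("scene","top")}
def ray(n,p):
    m=M[n];K=m["intrinsics"]; d=np.array([m["k1"],0,0,0,0.])
    q=cv2.undistortPoints(np.array([[p]],float),K,d,None,None).ravel()
    R=cv2.Rodrigues(m["rvec"])[0]; v=R.T@np.array([q[0],q[1],1]); return -R.T@m["tvec"],v/np.linalg.norm(v)
def tri(pt,ps):
    A=[];b=[]
    for n,p in(("top",pt),("scene",ps)):
        o,v=ray(n,p);P=np.eye(3)-np.outer(v,v);A.append(P);b.append(P@o)
    A=np.vstack(A);b=np.hstack(b);x=np.linalg.lstsq(A,b,rcond=None)[0]
    return x,np.linalg.norm(A@x-b)
def plane(n,p,z):
    o,v=ray(n,p);return o+v*(z-o[2])/v[2]
def proj(n,X):
    m=M[n];return cv2.projectPoints(np.array(X,float).reshape(-1,1,3),m["rvec"],m["tvec"],m["intrinsics"],np.array([m["k1"],0,0,0,0.]))[0].reshape(-1,2)
E
cat > m1.py <<'E'
from h import *
np.set_printoptions(precision=4,suppress=True)
T=lambda u,v:((u+.5)/3-.5+235,(v+.5)/3-.5+150)
S=lambda u,v:((u+.5)/3-.5+235,(v+.5)/3-.5+180)
P={"tape":[(79,332,57,158)],"lampball":[(293,305,270,188)],
"carton":[(648,312,655,382),(740,290,773,400),(757,348,770,453),(665,374,645,432)],
"driver tip,collar,end":[(453,257,462,268),(485,338,453,332),(515,420,440,410)],
"dpad":[(40,37,207,30),(110,40,254,46),(103,173,176,106),(32,170,120,85)],
"tpad":[(233,78,341,101),(348,73,448,134),(354,187,398,195),(238,193,287,155)],
"cpad":[(476,34,590,156),(591,98,682,232),(544,185,591,268),(427,122,502,187)],
"lpad":[(654,82,760,234),(705,198,768,330),(622,163,690,283)]}
for k,L in P.items():
    X=[];print(k)
    for a,b,c,d in L:
        x,r=tri(T(a,b),S(c,d));X.append(x);print("  ",x,"res",round(r,4))
    if len(X)==4:
        X=np.array(X);print("  mean",X.mean(0),"sides",np.linalg.norm(X-np.roll(X,-1,0),axis=1))
for n,p,z in(("tape hole",(79,332),.025),("tpad circ",(292,133),.003),("lpocket",(678,140),.003)):print(n,plane("top",T(*p),z))
def sq(name,pts,z):
    X=np.array([plane("top",T(*p),z) for p in pts]);e1=X[1]-X[0]+X[2]-X[3];e2=X[0]-X[3]+X[1]-X[2]
    print(name,"top only",X.mean(0),"e1",np.linalg.norm(e1)/2,np.arctan2(e1[1],e1[0]),"e2",np.linalg.norm(e2)/2,np.arctan2(e2[1],e2[0]))
for k,z in(("carton",.022),("dpad",.008),("tpad",.008),("cpad",.008)):sq(k,[q[:2] for q in P[k]],z)
sq("lpad",[(654,82),(737,115),(705,198),(622,163)],.02)
for p,z in(((453,257),.011),((485,338),.015),((515,420),.011)):print("driver",plane("top",T(*p),z))
E
python3 m1.py
```

```text
tape
   [0.4633 0.253  0.0274] res 0.001
lampball
   [0.4868 0.0888 0.0536] res 0.0014
carton
   [ 0.4893 -0.188   0.0181] res 0.0004
   [ 0.5071 -0.2573  0.0248] res 0.0016
   [ 0.4624 -0.2711  0.0252] res 0.0015
   [ 0.4414 -0.2012  0.0218] res 0.0002
  mean [ 0.4751 -0.2294  0.0225] sides [0.0718 0.0467 0.0731 0.0498]
driver tip,collar,end
   [ 0.5288 -0.0355  0.013 ] res 0.0002
   [ 0.4664 -0.0615  0.0143] res 0.0
   [ 0.4033 -0.0865  0.0098] res 0.0
dpad
   [0.6986 0.291  0.0043] res 0.0037
   [0.6942 0.2376 0.0093] res 0.0014
   [0.5889 0.2398 0.008 ] res 0.0009
   [0.5909 0.2956 0.0061] res 0.0002
  mean [0.6431 0.266  0.0069] sides [0.0538 0.1053 0.0559 0.1079]
tpad
   [0.6661 0.1396 0.0075] res 0.001
   [0.6717 0.0496 0.008 ] res 0.0015
   [0.582  0.0427 0.0089] res 0.0006
   [0.5755 0.1324 0.0121] res 0.0005
  mean [0.6238 0.0911 0.0091] sides [0.0902 0.09   0.0901 0.091 ]
cpad
   [ 0.7051 -0.0507  0.0078] res 0.0014
   [ 0.6566 -0.1421  0.0073] res 0.0014
   [ 0.5868 -0.1054  0.0056] res 0.0022
   [ 0.6346 -0.0134  0.007 ] res 0.0009
  mean [ 0.6458 -0.0779  0.0069] sides 
[... 277 characters left out ...]
2 -0.23    0.022 ] e1 0.07476746553519473 -1.2990972014861435 e2 0.04827267730638417 0.2932187750971624
dpad top only [0.6428 0.2661 0.008 ] e1 0.05596416445304962 -1.5962618455054094 e2 0.10586693745210608 -0.02495926870287109
tpad top only [0.6242 0.0907 0.008 ] e1 0.09065300975287449 -1.5020011588219973 e2 0.09053783996240042 0.06919160173176746
cpad top only [ 0.6461 -0.0787  0.008 ] e1 0.1037660119510564 -2.0527284613101022 e2 0.07933626459605439 -0.4847010909466001
lpad top only [ 0.6243 -0.211   0.02  ] e1 0.07029189032185283 -1.9346510863119648 e2 0.06968644716782427 -0.3655437578870331
driver [ 0.529  -0.0358  0.011 ]
driver [ 0.4664 -0.0614  0.015 ]
driver [ 0.4034 -0.0864  0.011 ]
```

The heights and sizes agree with the text to within 2–3 mm. I'll write a short planner that prints the remaining shift in tool axes.

```bash
cat > go.py <<'E'
# usage: go.py x y z phi : remaining shift (tool axes) and turn about tool z; phi = world angle of closing line
import sys; from h import *
from scipy.spatial.transform import Rotation as Ro
o=ctrl.get_obs(); x,y,z,phi=map(float,sys.argv[1:5])
R=Ro.from_euler("xyz",o["eef_rot"]); p=o["ee_pos"]
def rnd(a):return [round(float(v),4) for v in a]
d=R.inv().apply(np.array([x,y,z])-p)
yaw=o["eef_rot"][2]; t=-(phi+np.pi/2-yaw); t=(t+np.pi)%(2*np.pi)-np.pi
T=Ro.from_euler("xyz",[np.pi,0,phi+np.pi/2])
print("t",o["time_s"],"pos",rnd(p),"rot",rnd(o["eef_rot"]),"grip",round(o["grip_width"],4),round(float(o["grip_force"]),1),"F",rnd(o["force"]))
print("shift now",rnd(d),"turn tool z",round(t,4),"tilt err rotvec",rnd((R.inv()*T).as_rotvec()),"shift after turn",rnd(T.inv().apply(np.array([x,y,z])-p)))
E
python3 go.py .4635 .2528 .1 1.5
```

```text
t 0.1 pos [0.2018, 0.5114, 0.2049] rot [-3.1406, -0.0001, 2.7658] grip 0.0941 0.0 F [-0.2092, 0.2246, -0.5234]
shift now [-0.3384, -0.1444, 0.1051] turn tool z -0.305 tilt err rotvec [-0.001, -0.0002, -0.305] shift after turn [-0.2794, -0.2395, 0.1049]
```

jog_arm(
  motion=[
    [-0.042,-0.018,0,0,0,0,1],
    [-0.042,-0.018,0,0,0,0,1],
    [-0.042,-0.018,0,0,0,0,1],
    [-0.042,-0.018,0,0,0,0,1],
    [-0.042,-0.018,0,0,0,0,1],
  ],
  squeeze=12,
)

```text
time_s: 0.6
ee_pos: [0.3651, 0.3493, 0.2053]
eef_rot: [-3.141, -0.0, 2.766]
force: [-0.2, 1.0, 0.6]
grip_width: 0.094
grip_force: 0.0
```

jog_arm(
  motion=[
    [-0.042,-0.018,0,0,0,0,1],
    [-0.042,-0.018,0,0,0,0,1],
    [-0.042,-0.018,0,0,0,0,1],
    [0,0,0.03,0,0,-0.15,1],
    [0,0,0.03,0,0,-0.15,1],
  ],
)

```text
time_s: 1.1
ee_pos: [0.4625, 0.2533, 0.1447]
eef_rot: [3.141, 0.001, 3.069]
force: [0.2, 0.3, -1.1]
grip_width: 0.0938
grip_force: 0.0
```

```bash
python3 go.py .4635 .2528 .007 1.5
```

```text
t 1.1 pos [0.4625, 0.2533, 0.1447] rot [3.1411, 0.0008, 3.0692] grip 0.0938 0.0 F [0.156, 0.2825, -1.1092]
shift now [-0.001, -0.0004, 0.1377] turn tool z -0.0016 tilt err rotvec [0.0005, 0.0008, -0.0016] shift after turn [-0.0011, -0.0004, 0.1377]
```

jog_arm(
  motion=[
    [-0.001,0,0.045,0,0,0,1],
    [0,0,0.045,0,0,0,1],
    [0,0,0.035,0,0,0,1],
    [0,0,0.0125,0,0,0,1],
    [0,0,0,0,0,0,1],
  ],
)

```text
time_s: 1.6
ee_pos: [0.4619, 0.254, 0.0069]
eef_rot: [-3.14, -0.002, 3.066]
force: [-0.0, 0.4, 0.7]
grip_width: 0.0939
grip_force: 0.0
```

jog_arm(
  motion=[
    [0,0,0,0,0,0,-1],
    [0,0,0,0,0,0,-1],
    [0,0,0,0,0,0,-1],
    [0,0,0,0,0,0,-1],
    [0,0,0,0,0,0,-1],
  ],
)

```text
time_s: 2.1
ee_pos: [0.4628, 0.2544, 0.0084]
eef_rot: [3.141, 0.001, 3.066]
force: [-0.2, 0.2, 1.2]
grip_width: 0.0579
grip_force: 1.2
```

```bash
python3 go.py .6243 .0912 .12 1.5
```

```text
t 2.1 pos [0.4628, 0.2544, 0.0084] rot [3.1412, 0.0007, 3.0658] grip 0.0579 1.2 F [-0.2255, 0.2238, 1.2384]
shift now [-0.1735, -0.1504, -0.1115] turn tool z -0.0049 tilt err rotvec [0.0004, 0.0007, -0.0049] shift after turn [-0.1727, -0.1513, -0.1116]
```

jog_arm(
  motion=[
    [0,0,0,0,0,0,-1],
    [0,0,-0.02,0,0,0,-1],
    [0,0,-0.045,0,0,0,-1],
    [0,0,-0.045,0,0,0,-1],
    [0,0,0,0,0,0,-1],
  ],
)

```text
time_s: 2.6
ee_pos: [0.4648, 0.2554, 0.1236]
eef_rot: [3.137, 0.008, 3.066]
force: [-0.7, -1.0, -1.8]
grip_width: 0.0569
grip_force: 12.0
```

jog_arm(
  motion=[
    [-0.034,-0.03,0,0,0,0,-1],
    [-0.035,-0.03,0,0,0,0,-1],
    [-0.035,-0.03,0,0,0,0,-1],
    [-0.035,-0.03,0,0,0,0,-1],
    [-0.034,-0.03,0,0,0,0,-1],
  ],
)

```text
time_s: 3.1
ee_pos: [0.6246, 0.09, 0.1171]
eef_rot: [-3.141, -0.001, 3.066]
force: [-0.2, 0.4, -0.6]
grip_width: 0.0571
grip_force: 12.0
```

jog_arm(
  motion=[
    [0,0,0,0,0,0,-1],
  ],
)

```text
time_s: 3.2
ee_pos: [0.6258, 0.0876, 0.1166]
eef_rot: [-3.141, -0.0, 3.062]
force: [-0.8, 0.3, -1.1]
grip_width: 0.0572
grip_force: 12.0
```

```bash
python3 go.py .6243 .0912 .011 1.5
```

```text
t 3.2 pos [0.6258, 0.0876, 0.1166] rot [-3.1409, -0.0004, 3.0616] grip 0.0572 12.0 F [-0.7667, 0.3264, -1.0561]
shift now [0.0018, 0.0036, 0.1056] turn tool z -0.0092 tilt err rotvec [-0.0007, -0.0004, -0.0092] shift after turn [0.0018, 0.0035, 0.1056]
```

jog_arm(
  motion=[
    [0.001,0.003,0.04,0,0,0,-1],
    [0,0,0.04,0,0,0,-1],
    [0,0,0.01,0,0,0,-1],
    [0,0,0,0,0,0,-1],
  ],
)

```text
time_s: 3.6
ee_pos: [0.622, 0.0949, 0.0267]
eef_rot: [-3.141, -0.003, 3.066]
force: [-0.5, -0.6, -0.6]
grip_width: 0.0572
grip_force: 12.0
```

```bash
python3 go.py .6243 .0912 .011 1.5; python3 -c "
from h import *
a=ctrl.camera('top')[150:240,280:390,::-1]; cv2.imwrite('pics/t1.png',cv2.resize(a,None,fx=5,fy=5))"
```

```text
t 3.6 pos [0.622, 0.0949, 0.0267] rot [-3.1411, -0.003, 3.0662] grip 0.0572 12.0 F [-0.534, -0.6003, -0.6314]
shift now [-0.0027, -0.0035, 0.0157] turn tool z -0.0046 tilt err rotvec [-0.0005, -0.003, -0.0046] shift after turn [-0.0026, -0.0036, 0.0157]
```

View pics/t1.png

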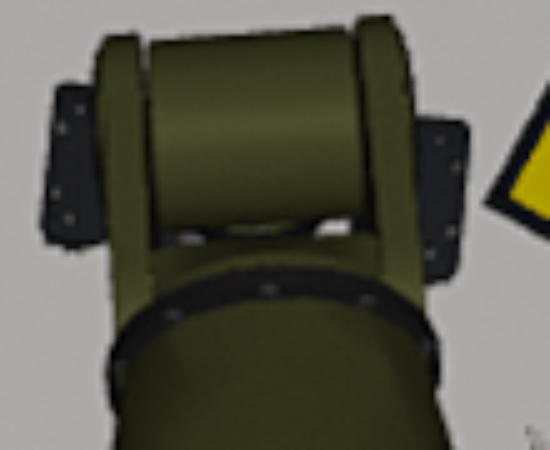

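The arm hides the pad from above, so the top view is no use during placing. The tool also swings a few mm after moves, so I'll let it settle and re-read.

jog_arm(
  motion=[
    [0,0,0,0,0,0,-1],
    [0,0,0,0,0,0,-1],
    [0,0,0,0,0,0,-1],
  ],
)

```text
time_s: 3.95
ee_pos: [0.6235, 0.0947, 0.0292]
eef_rot: [3.141, 0.002, 3.066]
force: [-0.3, 0.0, -0.3]
grip_width: 0.0567
grip_force: 12.0
```

```bash
python3 go.py .6243 .0912 .011 1.5
```

```text
t 3.95 pos [0.6235, 0.0947, 0.0292] rot [3.1413, 0.0018, 3.0658] grip 0.0567 12.0 F [-0.2829, 0.0379, -0.2923]
shift now [-0.0011, -0.0035, 0.0182] turn tool z -0.005 tilt err rotvec [0.0003, 0.0018, -0.005] shift after turn [-0.0011, -0.0035, 0.0182]
```

jog_arm(
  motion=[
    [-0.001,-0.0035,0.006,0,0,0,-1],
    [0,0,0.006,0,0,0,-1],
    [0,0,0.005,0,0,0,-1],
    [0,0,0,0,0,0,-1],
    [0,0,0,0,0,0,-1],
  ],
)

```text
time_s: 4.45
ee_pos: [0.6235, 0.0911, 0.0105]
eef_rot: [-3.142, -0.001, 3.066]
force: [-0.3, -0.1, -0.6]
grip_width: 0.057
grip_force: 12.0
```

```bash
python3 go.py .6243 .0912 .011 1.5; python3 -c "
from h import *
a=ctrl.camera('scene')[190:290,300:420,::-1]; cv2.imwrite('pics/t2.png',cv2.resize(a,None,fx=5,fy=5))"
```

```text
t 4.45 pos [0.6235, 0.0911, 0.0105] rot [-3.1415, -0.0007, 3.0657] grip 0.057 12.0 F [-0.2947, -0.1345, -0.6121]
shift now [-0.0008, 0.0002, -0.0005] turn tool z -0.0051 tilt err rotvec [-0.0001, -0.0007, -0.0051] shift after turn [-0.0008, 0.0002, -0.0005]
```

View pics/t2.png

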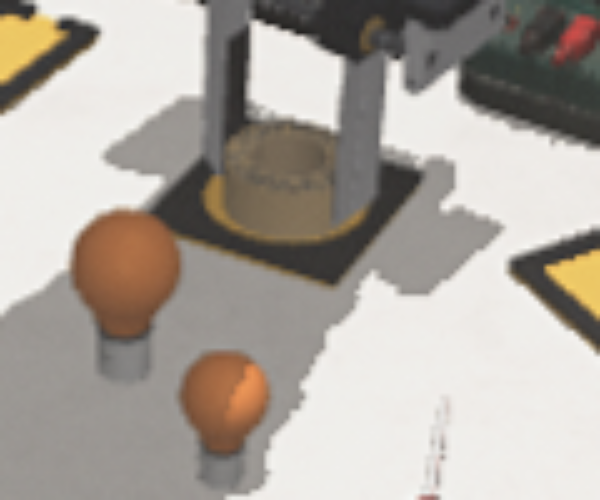

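The tape is centred in the yellow recess, with the fingers just clear of the foam. I'll release, lift and move on to the carton.

jog_arm(
  motion=[
    [0,0,0,0,0,0,0.5],
    [0,0,0,0,0,0,0.5],
    [0,0,0,0,0,0,0.5],
    [0,0,-0.04,0,0,0,1],
    [0,0,-0.05,0,0,0,1],
  ],
)

```text
time_s: 5.0
ee_pos: [0.6224, 0.091, 0.1]
eef_rot: [-3.141, -0.005, 3.066]
force: [0.8, 0.8, 0.8]
grip_width: 0.0837
grip_force: 0.0
```

jog_arm(
  motion=[
    [0,0,-0.03,0,0,0.145,1],
    [0,0,0,0,0,0.145,1],
    [0,0,0,0,0,0.145,1],
    [0,0,0,0,0,0.145,1],
    [0,0,0,0,0,0.145,1],
  ],
)

```text
time_s: 5.5
ee_pos: [0.6237, 0.0911, 0.1311]
eef_rot: [3.141, 0.0, 2.335]
force: [-0.3, 0.0, -0.1]
grip_width: 0.0941
grip_force: 0.0
```

jog_arm(
  motion=[
    [0,0,0,0,0,0.145,1],
    [0,0,0,0,0,0.145,1],
    [0,0,0,0,0,0.145,1],
    [0,0,0,0,0,0.06,1],
    [0,0,0,0,0,0,1],
  ],
)

```text
time_s: 6.0
ee_pos: [0.6236, 0.0911, 0.1309]
eef_rot: [3.142, -0.0, 1.845]
force: [0.7, -0.4, -0.6]
grip_width: 0.0939
grip_force: 0.0
```

```bash
python3 go.py .4752 -.2297 .1 .28
```

```text
t 6.0 pos [0.6236, 0.0911, 0.1309] rot [3.1416, -0.0, 1.845] grip 0.0939 0.0 F [0.724, -0.409, -0.556]
shift now [-0.2686, -0.2298, 0.0309] turn tool z -0.0058 tilt err rotvec [0.0, -0.0, -0.0058] shift after turn [-0.2673, -0.2313, 0.0309]
```

jog_arm(
  motion=[
    [-0.038,-0.033,0,0,0,0,1],
    [-0.038,-0.033,0,0,0,0,1],
    [-0.038,-0.033,0,0,0,0,1],
    [-0.038,-0.033,0,0,0,0,1],
    [-0.038,-0.033,0,0,0,0,1],
  ],
)

```text
time_s: 6.5
ee_pos: [0.5161, -0.1366, 0.1312]
eef_rot: [3.141, 0.0, 1.849]
force: [0.5, -0.4, -0.1]
grip_width: 0.0943
grip_force: 0.0
```

jog_arm(
  motion=[
    [-0.038,-0.033,0,0,0,0,1],
    [-0.038,-0.033,0.01,0,0,-0.005,1],
    [0,0,0.03,0,0,0,1],
    [0,0,0.03,0,0,0,1],
    [0,0,0,0,0,0,1],
  ],
)

```text
time_s: 7.0
ee_pos: [0.4731, -0.2241, 0.0582]
eef_rot: [-3.138, -0.004, 1.852]
force: [0.2, 0.5, -0.3]
grip_width: 0.0943
grip_force: 0.0
```

jog_arm(
  motion=[
    [0,0,0,0,0,0,1],
    [0,0,0,0,0,0,1],
  ],
)

```text
time_s: 7.2
ee_pos: [0.4758, -0.2248, 0.0629]
eef_rot: [3.14, 0.002, 1.852]
force: [0.5, 0.2, 0.3]
grip_width: 0.0942
grip_force: 0.0
```

```bash
python3 go.py .4752 -.2297 .007 .28
```

```text
t 7.2 pos [0.4758, -0.2248, 0.0629] rot [3.14, 0.0016, 1.8521] grip 0.0942 0.0 F [0.4557, 0.1826, 0.3117]
shift now [-0.0044, -0.0021, 0.0559] turn tool z 0.0013 tilt err rotvec [0.0016, 0.0016, 0.0013] shift after turn [-0.0045, -0.002, 0.0559]
```

jog_arm(
  motion=[
    [-0.004,-0.002,0.03,0,0,0,1],
    [0,0,0.018,0,0,0,1],
    [0,0,0.0065,0,0,0,1],
    [0,0,0,0,0,0,1],
    [0,0,0,0,0,0,1],
  ],
)

```text
time_s: 7.7
ee_pos: [0.4749, -0.2293, 0.008]
eef_rot: [3.14, 0.001, 1.851]
force: [0.4, 0.1, 0.1]
grip_width: 0.0939
grip_force: 0.0
```

jog_arm(
  motion=[
    [0,0,0,0,0,0,-1],
    [0,0,0,0,0,0,-1],
    [0,0,0,0,0,0,-1],
    [0,0,0,0,0,0,-1],
    [0,0,0,0,0,0,-1],
  ],
  squeeze=8,
)

```text
time_s: 8.2
ee_pos: [0.4741, -0.2291, 0.0068]
eef_rot: [3.142, 0.0, 1.851]
force: [-0.7, 0.6, -0.3]
grip_width: 0.0575
grip_force: 0.0
```

jog_arm(
  motion=[
    [0,0,0,0,0,0,-1],
    [0,0,0,0,0,0,-1],
  ],
)

```text
time_s: 8.4
ee_pos: [0.4741, -0.2291, 0.0067]
eef_rot: [-3.142, -0.0, 1.851]
force: [1.1, 0.3, 0.7]
grip_width: 0.0477
grip_force: 8.0
```

```bash
python3 go.py .646 -.0783 .12 -.484
```

```text
t 8.4 pos [0.4741, -0.2291, 0.0067] rot [-3.1416, -0.0, 1.8507] grip 0.0477 8.0 F [1.1145, 0.2665, 0.7488]
shift now [0.0974, 0.2068, -0.1133] turn tool z 0.7639 tilt err rotvec [-0.0, -0.0, 0.7639] shift after turn [0.2134, 0.082, -0.1133]
```

jog_arm(
  motion=[
    [0,0,-0.02,0,0,0,-1],
    [0,0,-0.04,0,0,0,-1],
    [0,0,-0.04,0,0,0,-1],
    [0.0195,0.041,0,0,0,0,-1],
    [0.0195,0.0415,0,0,0,0,-1],
  ],
)

```text
time_s: 8.9
ee_pos: [0.5437, -0.1688, 0.1084]
eef_rot: [3.139, 0.002, 1.848]
force: [0.2, 0.2, -0.7]
grip_width: 0.0479
grip_force: 8.0
```

jog_arm(
  motion=[
    [0.0195,0.0415,0,0,0,0,-1],
    [0.0195,0.0415,0,0,0,0,-1],
    [0.0195,0.0415,0,0,0,0,-1],
    [0,0,0,0,0,0.13,-1],
    [0,0,0,0,0,0.13,-1],
  ],
)

```text
time_s: 9.4
ee_pos: [0.6465, -0.0769, 0.1059]
eef_rot: [-3.141, -0.0, 1.588]
force: [-0.4, -0.3, -0.1]
grip_width: 0.0482
grip_force: 8.0
```

jog_arm(
  motion=[
    [0,0,0.02,0,0,0.13,-1],
    [0,0,0.02,0,0,0.13,-1],
    [0,0,0.02,0,0,0.13,-1],
    [0,0,0.015,0,0,0.114,-1],
    [0,0,0,0,0,0,-1],
  ],
)

```text
time_s: 9.9
ee_pos: [0.6449, -0.078, 0.0293]
eef_rot: [-3.138, 0.001, 1.085]
force: [-0.0, -0.2, -0.3]
grip_width: 0.0481
grip_force: 8.0
```

jog_arm(
  motion=[
    [0,0,0,0,0,0,-1],
    [0,0,0,0,0,0,-1],
    [0,0,0,0,0,0,-1],
  ],
)

```text
time_s: 10.2
ee_pos: [0.6466, -0.0782, 0.0327]
eef_rot: [3.14, -0.0, 1.088]
force: [-0.3, 0.1, 1.1]
grip_width: 0.0482
grip_force: 8.0
```

```bash
python3 go.py .646 -.0783 .0105 -.484
```

```text
t 10.2 pos [0.6466, -0.0782, 0.0327] rot [3.1402, -0.0005, 1.0884] grip 0.0482 8.0 F [-0.3274, 0.0775, 1.0979]
shift now [-0.0003, -0.0005, 0.0222] turn tool z 0.0016 tilt err rotvec [0.0014, -0.0005, 0.0016] shift after turn [-0.0003, -0.0005, 0.0222]
```

jog_arm(
  motion=[
    [0,0,0.008,0,0,0,-1],
    [0,0,0.008,0,0,0,-1],
    [0,0,0.006,0,0,0,-1],
    [0,0,0,0,0,0,-1],
    [0,0,0,0,0,0,-1],
  ],
)

```text
time_s: 10.7
ee_pos: [0.646, -0.0782, 0.0093]
eef_rot: [-3.141, 0.0, 1.087]
force: [0.7, -0.1, -0.4]
grip_width: 0.0478
grip_force: 8.0
```

```bash
python3 go.py .646 -.0783 .0105 -.484; python3 -c "
from h import *
a=ctrl.camera('scene')[200:300,370:490,::-1]; cv2.imwrite('pics/t3.png',cv2.resize(a,None,fx=5,fy=5))"
```

```text
t 10.7 pos [0.646, -0.0782, 0.0093] rot [-3.141, 0.0002, 1.0869] grip 0.0478 8.0 F [0.6919, -0.1305, -0.4206]
shift now [-0.0001, 0.0001, -0.0012] turn tool z 0.0001 tilt err rotvec [-0.0005, 0.0002, 0.0001] shift after turn [-0.0001, 0.0001, -0.0012]
```

View pics/t3.png

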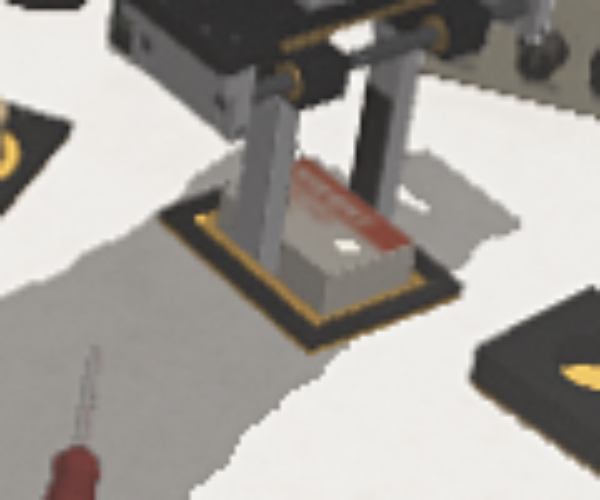

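The carton sits squarely inside its recess. I'll release it and go to the driver.

jog_arm(
  motion=[
    [0,0,0,0,0,0,0.4],
    [0,0,0,0,0,0,0.4],
    [0,0,0,0,0,0,0.4],
    [0,0,-0.04,0,0,0,0.4],
    [0,0,-0.05,0,0,0,0.4],
  ],
)

```text
time_s: 11.25
ee_pos: [0.6449, -0.0779, 0.0987]
eef_rot: [-3.137, 0.001, 1.087]
force: [-0.0, -0.2, 1.3]
grip_width: 0.0655
grip_force: 0.0
```

jog_arm(
  motion=[
    [0,0,-0.02,0,0,0.141,0.4],
    [0,0,0,0,0,0.141,0.4],
    [0,0,0,0,0,0.141,0.4],
    [0,0,0,0,0,0.141,0.4],
    [0,0,0,0,0,0.141,0.4],
  ],
)

```text
time_s: 11.75
ee_pos: [0.6461, -0.0782, 0.1198]
eef_rot: [3.142, -0.0, 0.376]
force: [0.2, -0.5, -0.4]
grip_width: 0.0659
grip_force: 0.0
```

```bash
python3 go.py .4355 -.0734 .1 -1.188
```

```text
t 11.75 pos [0.6461, -0.0782, 0.1198] rot [3.1416, -0.0, 0.376] grip 0.0659 0.0 F [0.165, -0.5358, -0.3525]
shift now [-0.1941, -0.0818, 0.0198] turn tool z -0.0068 tilt err rotvec [0.0, -0.0, -0.0068] shift after turn [-0.1936, -0.0831, 0.0198]
```

jog_arm(
  motion=[
    [-0.039,-0.0165,0,0,0,0,0.4],
    [-0.039,-0.0165,0,0,0,0,0.4],
    [-0.039,-0.0165,0,0,0,0,0.4],
    [-0.039,-0.0165,0,0,0,0,0.4],
    [-0.038,-0.016,0,0,0,-0.005,0.4],
  ],
)

```text
time_s: 12.25
ee_pos: [0.4338, -0.0742, 0.1197]
eef_rot: [3.141, -0.0, 0.387]
force: [0.2, -0.3, 0.2]
grip_width: 0.0664
grip_force: 0.0
```

jog_arm(
  motion=[
    [0,0,0.035,0,0,0,0.4],
    [0,0,0.03,0,0,0,0.4],
    [0,0,0,0,0,0,0.4],
    [0,0,0,0,0,0,0.4],
    [0,0,0,0,0,0,0.4],
  ],
)

```text
time_s: 12.75
ee_pos: [0.4364, -0.0745, 0.056]
eef_rot: [3.141, -0.001, 0.387]
force: [-0.8, 0.2, -0.7]
grip_width: 0.0659
grip_force: 0.0
```

```bash
python3 go.py .4355 -.0734 .007 -1.188
```

```text
t 12.75 pos [0.4364, -0.0745, 0.056] rot [3.1406, -0.0014, 0.3869] grip 0.0659 0.0 F [-0.782, 0.1761, -0.6683]
shift now [-0.0005, -0.0014, 0.049] turn tool z 0.0041 tilt err rotvec [0.001, -0.0014, 0.0041] shift after turn [-0.0004, -0.0014, 0.049]
```

jog_arm(
  motion=[
    [0,-0.001,0.025,0,0,0,0.4],
    [0,0,0.018,0,0,0,0.4],
    [0,0,0.006,0,0,0,0.4],
    [0,0,0,0,0,0,0.4],
    [0,0,0,0,0,0,-1],
  ],
)

```text
time_s: 13.25
ee_pos: [0.4359, -0.0736, 0.0068]
eef_rot: [3.141, -0.001, 0.387]
force: [-0.7, -0.1, -0.1]
grip_width: 0.0608
grip_force: 0.0
```

jog_arm(
  motion=[
    [0,0,0,0,0,0,-1],
    [0,0,0,0,0,0,-1],
    [0,0,0,0,0,0,-1],
    [0,0,0,0,0,0,-1],
    [0,0,0,0,0,0,-1],
  ],
  squeeze=20,
)

```text
time_s: 13.75
ee_pos: [0.4352, -0.0734, 0.0058]
eef_rot: [3.142, -0.0, 0.387]
force: [0.3, -0.5, -0.6]
grip_width: 0.0213
grip_force: 0.0
```

jog_arm(
  motion=[
    [0,0,0,0,0,0,-1],
    [0,0,0,0,0,0,-1],
    [0,0,0,0,0,0,-1],
  ],
)

```text
time_s: 14.05
ee_pos: [0.4352, -0.0734, 0.0058]
eef_rot: [3.142, -0.0, 0.387]
force: [0.1, -0.2, 2.3]
grip_width: 0.0199
grip_force: 20.0
```

```bash
python3 go.py .643 .266 .12 -1.596
```

```text
t 14.05 pos [0.4352, -0.0734, 0.0058] rot [3.1415, -0.0001, 0.3868] grip 0.0199 20.0 F [0.0622, -0.1899, 2.256]
shift now [0.3205, -0.236, -0.1142] turn tool z 0.412 tilt err rotvec [0.0001, -0.0001, 0.412] shift after turn [0.1991, -0.3446, -0.1142]
```

jog_arm(
  motion=[
    [0,0,-0.02,0,0,0,-1],
    [0,0,-0.04,0,0,0,-1],
    [0,0,-0.045,0,0,0,-1],
    [0,0,-0.03,0,0,0,-1],
    [0.04,-0.0295,0,0,0,0,-1],
  ],
)

```text
time_s: 14.55
ee_pos: [0.4621, -0.0336, 0.1449]
eef_rot: [3.138, -0.006, 0.382]
force: [1.8, -1.2, -1.1]
grip_width: 0.0203
grip_force: 20.0
```

jog_arm(
  motion=[
    [0.04,-0.0295,0,0,0,0,-1],
    [0.04,-0.0295,0,0,0,0,-1],
    [0.04,-0.0295,0,0,0,0,-1],
    [0.04,-0.0295,0,0,0,0,-1],
    [0.04,-0.0295,0,0,0,0,-1],
  ],
)

```text
time_s: 15.05
ee_pos: [0.5913, 0.183, 0.1404]
eef_rot: [-3.142, 0.0, 0.387]
force: [-0.3, -0.1, -0.5]
grip_width: 0.0202
grip_force: 20.0
```

jog_arm(
  motion=[
    [0.04,-0.0295,0,0,0,0,-1],
    [0.04,-0.0295,0,0,0,0,-1],
    [0,0,0,0,0,0.14,-1],
    [0,0,0,0,0,0.14,-1],
    [0,0,0,0,0,0.132,-1],
  ],
)

```text
time_s: 15.55
ee_pos: [0.6423, 0.2662, 0.1397]
eef_rot: [3.141, 0.001, -0.03]
force: [-0.1, -0.4, -0.9]
grip_width: 0.0205
grip_force: 20.0
```

jog_arm(
  motion=[
    [0,0,0.04,0,0,0,-1],
    [0,0,0.04,0,0,0,-1],
    [0,0,0.02,0,0,0,-1],
    [0,0,0,0,0,0,-1],
    [0,0,0,0,0,0,-1],
  ],
)

```text
time_s: 16.05
ee_pos: [0.6428, 0.266, 0.0414]
eef_rot: [-3.141, -0.0, -0.025]
force: [-0.2, 0.2, 0.8]
grip_width: 0.02
grip_force: 20.0
```

```bash
python3 go.py .643 .266 .01 -1.596;  python3 -c "
from h import *
a=ctrl.camera('scene')[165:275,230:390,::-1]; cv2.imwrite('pics/t4.png',cv2.resize(a,None,fx=5,fy=5))"
```

```text
t 16.05 pos [0.6428, 0.266, 0.0414] rot [-3.1415, -0.0003, -0.0251] grip 0.02 20.0 F [-0.2091, 0.2442, 0.7542]
shift now [0.0002, -0.0, 0.0314] turn tool z 0.0001 tilt err rotvec [-0.0001, -0.0003, 0.0001] shift after turn [0.0002, -0.0, 0.0314]
```

View pics/t4.png

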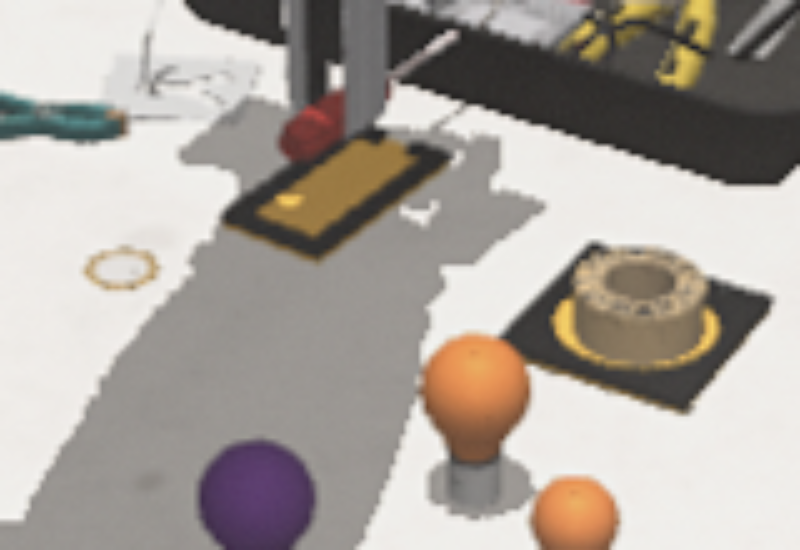

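The tape sits flat in its recess, and the driver hangs level and lined up over its pad. I'll check that the blade tip clears the black tray behind it.

```bash
python3 -c "
from h import *
for u,v in((200,15),(350,85),(500,135),(700,180)):print((u,v),plane('scene',(230+u/5,165+v/5),0))
print((proj('scene',[[.745,.263,.052],[.745,.263,.014]])-[230,165])*5)"
```

```text
(200, 15) [0.74855772 0.43033531 0.        ]
(350, 85) [0.73217571 0.322283   0.        ]
(500, 135) [0.73318351 0.23293147 0.        ]
(700, 180) [0.75174869 0.1307135  0.        ]
[[463.10188291  15.7059185 ]
 [462.24594399  83.23576451]]
```

```bash
python3 -c "
from h import *
for u,v in((383,75),(463,98),(733,178)):print((u,v),plane('scene',(230+u/5,165+v/5),0))
for z in (0,.03,.05):print(z,plane('top',(258,143),z))
a=cv2.imread('pics/scene0.png')[140:210,255:375]; b=cv2.imread('pics/top0.png')[110:200,220:340]
a=cv2.resize(a,None,fx=6,fy=6,interpolation=3);b=cv2.resize(b,None,fx=6,fy=6,interpolation=3)
c=np.vstack([a,b])[:, :]; c=cv2.convertScaleAbs(c,alpha=2.0); cv2.imwrite('pics/t5.png',cv2.resize(c,(450,600),interpolation=cv2.INTER_AREA) if 0 else np.hstack([a,b[:420]])[:, :][:, ::1].repeat(1,0) if 0 else cv2.convertScaleAbs(a,alpha=2)); cv2.imwrite('pics/t6.png',cv2.convertScaleAbs(b,alpha=2))"
```

```text
(383, 75) [0.74996129 0.31422224 0.        ]
(463, 98) [0.75330435 0.26777473 0.        ]
(733, 178) [0.76232147 0.1184165  0.        ]
0 [0.74439101 0.27124131 0.        ]
0.03 [0.73805333 0.26744175 0.03      ]
0.05 [0.7338282  0.26490871 0.05      ]
```

View pics/t5.png

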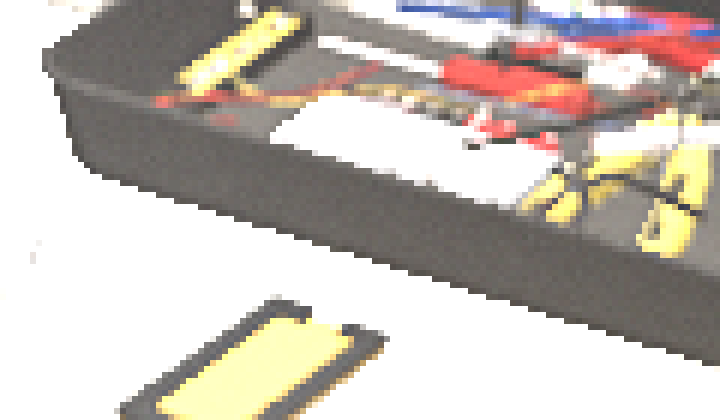

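View pics/t6.png

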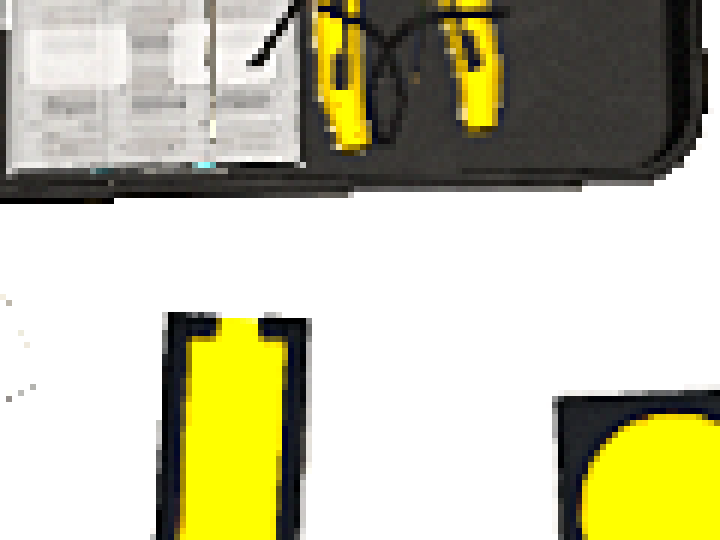

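```bash
python3 -c "
from h import *
print('rim z candidates (t5 px):')
for z in(.02,.03,.04,.05,.06):
    print(z,plane('top',(258,142.7),z)[:2],(proj('scene',[plane('top',(258,142.7),z)])[0]-[255,140])*6)
t=ctrl.camera('top')[125:185,225:295,::-1]; s=ctrl.camera('scene')[155:215,275:345,::-1]
c=np.hstack([cv2.resize(x,(385,330),interpolation=cv2.INTER_CUBIC) for x in(t,s)]); cv2.imwrite('pics/t7.png',cv2.convertScaleAbs(c,alpha=1.4))"
```

```text
rim z candidates (t5 px):
0.02 [0.74088629 0.26873233] [387.79713301 237.46849676]
0.03 [0.73876872 0.26746564] [387.7418622  219.21353523]
0.04 [0.73665115 0.26619895] [387.68602401 200.75898312]
0.05 [0.73453358 0.26493227] [387.62961072 182.10186882]
0.06 [0.73241601 0.26366558] [387.5726145  163.23916992]
```

View pics/t7.png

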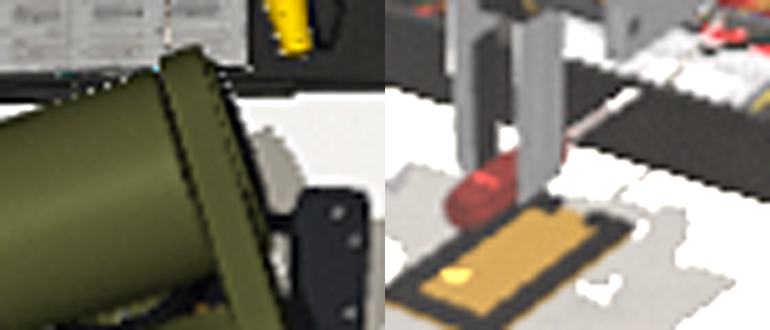

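Reading the two crops together, the tray rim overhangs to about x = 0.734 at z = 0.05, and its foot is at about 0.753. I'll back the blade off, go below the rim, then set the driver about 5 mm nearer than centre, which is within the recess's 8 mm slack. First I'll check for droop.

```bash
python3 -c "
from h import *
# grasp TCP (.643,.266), handle axis height h at grasp; pitch a (+ tip down)
for dz in(-.004,0,):
  for a in(0,.03,.06,.1):
    P=[[.643+s*np.cos(a),.266-.025*s,.0414+.0052+dz-s*np.sin(a)] for s in(.101,.036,-.036)]
    print(dz,a,((proj('scene',P)-[275,155])*5.5+[385,0]).round())"
```

```text
-0.004 0 [[645.  91.]
 [559. 151.]
 [458. 221.]]
-0.004 0.03 [[644.  97.]
 [559. 153.]
 [458. 219.]]
-0.004 0.06 [[644. 104.]
 [559. 155.]
 [458. 216.]]
-0.004 0.1 [[644. 112.]
 [559. 158.]
 [458. 213.]]
0 0 [[645.  84.]
 [559. 143.]
 [458. 213.]]
0 0.03 [[645.  90.]
 [559. 145.]
 [458. 210.]]
0 0.06 [[644.  96.]
 [559. 147.]
 [458. 208.]]
0 0.1 [[644. 104.]
 [559. 150.]
 [458. 205.]]
```

jog_arm(
  motion=[
    [-0.007,0,0,0,0,0,-1],
    [-0.007,0,0,0,0,0,-1],
    [0,0,0,0,0,0,-1],
    [0,0,0,0,0,0,-1],
  ],
)

```text
time_s: 16.6
ee_pos: [0.6284, 0.2663, 0.0411]
eef_rot: [-3.141, -0.0, -0.025]
force: [0.7, -0.8, 0.0]
grip_width: 0.02
grip_force: 20.0
```

jog_arm(
  motion=[
    [0,0,0.012,0,0,0,-1],
    [0,0,0.011,0,0,0,-1],
    [0,0,0,0,0,0,-1],
    [0,0,0,0,0,0,-1],
    [0,0,0,0,0,0,-1],
  ],
)

```text
time_s: 17.1
ee_pos: [0.6287, 0.2663, 0.0179]
eef_rot: [-3.141, -0.0, -0.025]
force: [-0.5, -0.0, -0.4]
grip_width: 0.0199
grip_force: 20.0
```

jog_arm(
  motion=[
    [0.005,0,0,0,0,0,-1],
    [0.005,0,0,0,0,0,-1],
    [0,0,0,0,0,0,-1],
    [0,0,0,0,0,0,-1],
  ],
)

```text
time_s: 17.5
ee_pos: [0.6386, 0.2659, 0.0176]
eef_rot: [3.142, 0.0, -0.025]
force: [-0.1, 0.6, -0.6]
grip_width: 0.0204
grip_force: 20.0
```

```bash
python3 go.py .6385 .266 .0098 -1.596
```

```text
t 17.5 pos [0.6386, 0.2659, 0.0176] rot [3.1416, 0.0, -0.0254] grip 0.0204 20.0 F [-0.1055, 0.6411, -0.6345]
shift now [-0.0001, -0.0001, 0.0078] turn tool z -0.0002 tilt err rotvec [0.0, 0.0, -0.0002] shift after turn [-0.0001, -0.0001, 0.0078]
```

jog_arm(
  motion=[
    [0,0,0.004,0,0,0,-1],
    [0,0,0.0035,0,0,0,-1],
    [0,0,0,0,0,0,-1],
    [0,0,0,0,0,0,-1],
  ],
)

```text
time_s: 17.9
ee_pos: [0.6384, 0.266, 0.01]
eef_rot: [3.141, 0.0, -0.025]
force: [-1.2, 0.3, -1.1]
grip_width: 0.0204
grip_force: 20.0
```

jog_arm(
  motion=[
    [0,0,0,0,0,0,-0.2],
    [0,0,0,0,0,0,-0.2],
    [0,0,0,0,0,0,-0.2],
    [0,0,0,0,0,0,-0.2],
    [0,0,-0.02,0,0,0,-0.2],
  ],
)

```text
time_s: 18.4
ee_pos: [0.6371, 0.2654, 0.0277]
eef_rot: [3.14, 0.004, -0.025]
force: [-0.1, 0.3, 1.6]
grip_width: 0.0378
grip_force: 0.0
```

jog_arm(
  motion=[
    [0,0,-0.04,0,0,0,0.2],
    [0,0,-0.04,0,0,0,0.6],
    [0,0,-0.04,0,0,0,0.6],
    [-0.05,0,0,0,0,0,0.6],
    [-0.05,0,0,0,0,0,0.6],
  ],
)

```text
time_s: 18.9
ee_pos: [0.5381, 0.2684, 0.1512]
eef_rot: [-3.14, -0.003, -0.026]
force: [0.0, 0.2, -0.9]
grip_width: 0.073
grip_force: 0.0
```

jog_arm(
  motion=[
    [0,0,0,0,0,-0.149,0.6],
    [0,0,0,0,0,-0.149,0.6],
    [0,0,0,0,0,-0.149,0.6],
    [0,0,0,0,0,-0.149,0.6],
    [0,0,0,0,0,-0.149,0.6],
  ],
)

```text
time_s: 19.4
ee_pos: [0.5385, 0.2685, 0.1504]
eef_rot: [3.141, -0.0, 0.726]
force: [-0.3, -0.9, 0.2]
grip_width: 0.0753
grip_force: 0.0
```

```bash
python3 go.py .4868 .0888 .15 -.8;python3 -c "
from h import *
t=ctrl.camera('top')[140:215,215:315,::-1]; s=ctrl.camera('scene')[160:235,250:350,::-1]
c=np.hstack([cv2.resize(x,(400,300),interpolation=cv2.INTER_CUBIC) for x in(t,s)]); cv2.imwrite('pics/t8.png',c)"
```

```text
t 19.4 pos [0.5385, 0.2685, 0.1504] rot [3.1415, -0.0002, 0.7259] grip 0.0753 0.0 F [-0.2882, -0.885, 0.181]
shift now [-0.158, 0.1, 0.0003] turn tool z -0.0449 tilt err rotvec [0.0001, -0.0002, -0.0449] shift after turn [-0.1623, 0.0928, 0.0004]
```

View pics/t8.png

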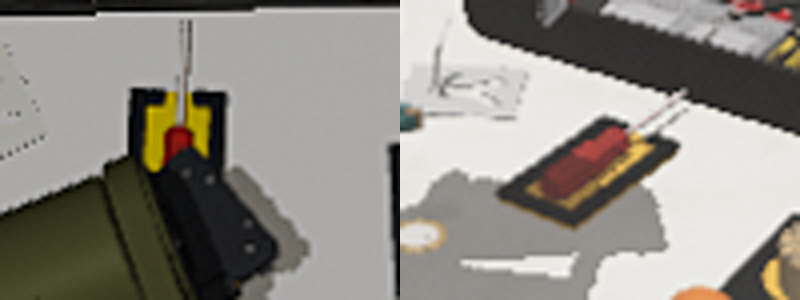

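The driver lies in its recess with its blade out through the notch and clear of the tray. Now I'll move over the large amber lamp.

jog_arm(
  motion=[
    [-0.04,0.025,0,0,0,0,0.6],
    [-0.04,0.025,0,0,0,0,0.6],
    [-0.04,0.025,0,0,0,0,0.6],
    [-0.038,0.025,0,0,0,0,0.6],
    [0,0,0,0,0,0,0.6],
  ],
)

```text
time_s: 20.0
ee_pos: [0.4847, 0.0855, 0.1506]
eef_rot: [3.141, 0.0, 0.711]
force: [0.3, 0.4, -0.3]
grip_width: 0.0752
grip_force: 0.0
```

jog_arm(
  motion=[
    [0,0,0.025,0,0,0,0.6],
    [0,0,0.025,0,0,0,0.6],
    [0,0,0,0,0,0,0.6],
    [0,0,0,0,0,0,0.6],
    [0,0,0,0,0,0,0.6],
  ],
)

```text
time_s: 20.5
ee_pos: [0.4864, 0.0895, 0.1015]
eef_rot: [3.141, -0.002, 0.719]
force: [0.4, 0.1, 0.9]
grip_width: 0.0754
grip_force: 0.0
```

```bash
python3 go.py .4868 .0888 .0335 -.845
```

```text
t 20.5 pos [0.4864, 0.0895, 0.1015] rot [3.1406, -0.0015, 0.7189] grip 0.0754 0.0 F [0.366, 0.0817, 0.8539]
shift now [-0.0003, 0.0007, 0.068] turn tool z -0.0069 tilt err rotvec [0.001, -0.0015, -0.0069] shift after turn [-0.0002, 0.0008, 0.068]
```

jog_arm(
  motion=[
    [0,0.001,0.025,0,0,0,0.6],
    [0,0,0.025,0,0,0,0.6],
    [0,0,0.0175,0,0,0,0.6],
    [0,0,0,0,0,0,0.6],
    [0,0,0,0,0,0,0.6],
  ],
)

```text
time_s: 21.0
ee_pos: [0.487, 0.0885, 0.0339]
eef_rot: [3.141, -0.001, 0.72]
force: [-0.3, 0.7, 0.8]
grip_width: 0.0754
grip_force: 0.0
```

jog_arm(
  motion=[
    [0,0,0,0,0,0,0.3],
    [0,0,0,0,0,0,0.1],
    [0,0,0,0,0,0,0.02],
    [0,0,0,0,0,0,0.0],
    [0,0,0,0,0,0,0.0],
  ],
  squeeze=6,
)

```text
time_s: 21.5
ee_pos: [0.4864, 0.0884, 0.0329]
eef_rot: [3.141, -0.0, 0.72]
force: [-0.6, 0.8, -0.1]
grip_width: 0.0476
grip_force: 0.0
```

jog_arm(
  motion=[
    [0,0,0,0,0,0,-0.05],
    [0,0,0,0,0,0,-0.1],
    [0,0,0,0,0,0,-0.2],
    [0,0,0,0,0,0,-0.3],
    [0,0,0,0,0,0,-0.3],
  ],
)

```text
time_s: 22.0
ee_pos: [0.4864, 0.0884, 0.0327]
eef_rot: [3.142, -0.0, 0.72]
force: [0.3, 0.0, 1.8]
grip_width: 0.0443
grip_force: 6.0
```

```bash
python3 go.py .6245 -.2112 .13 -.845;python3 -c "
from h import *
s=ctrl.camera('scene')[205:305,265:385,::-1]
cv2.imwrite('pics/t9.png',cv2.resize(s,None,fx=5,fy=5,interpolation=cv2.INTER_CUBIC))"
```

```text
t 22.0 pos [0.4864, 0.0884, 0.0327] rot [3.1415, -0.0001, 0.7198] grip 0.0443 6.0 F [0.271, 0.0114, 1.7724]
shift now [-0.0936, 0.3163, -0.0973] turn tool z -0.006 tilt err rotvec [0.0001, -0.0001, -0.006] shift after turn [-0.0955, 0.3157, -0.0973]
```

View pics/t9.png

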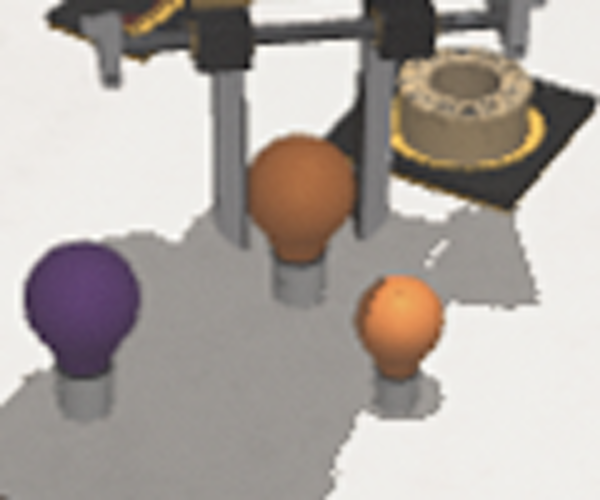

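The fingers hold the upright lamp across its ball. I'll lift it and carry it over gently.

jog_arm(
  motion=[
    [0,0,-0.005,0,0,0,-0.3],
    [0,0,-0.01,0,0,0,-0.3],
    [0,0,-0.018,0,0,0,-0.3],
    [0,0,-0.02,0,0,0,-0.3],
    [0,0,-0.018,0,0,0,-0.3],
  ],
  squeeze=8,
)

```text
time_s: 22.55
ee_pos: [0.4864, 0.0884, 0.1054]
eef_rot: [3.141, -0.001, 0.72]
force: [-1.5, 0.6, -0.1]
grip_width: 0.0444
grip_force: 8.0
```

jog_arm(
  motion=[
    [0,0,-0.016,0,0,0,-0.3],
    [0,0,-0.01,0,0,0,-0.3],
    [-0.002,0.006,0,0,0,0,-0.3],
    [-0.004,0.014,0,0,0,0,-0.3],
    [-0.006,0.02,0,0,0,0,-0.3],
  ],
)

```text
time_s: 23.05
ee_pos: [0.5037, 0.0495, 0.129]
eef_rot: [-3.141, 0.001, 0.721]
force: [-0.7, -0.5, -0.3]
grip_width: 0.0442
grip_force: 8.0
```

jog_arm(
  motion=[
    [-0.006,0.02,0,0,0,0,-0.3],
    [-0.006,0.02,0,0,0,0,-0.3],
    [-0.006,0.02,0,0,0,0,-0.3],
    [-0.006,0.02,0,0,0,0,-0.3],
    [-0.006,0.02,0,0,0,0,-0.3],
  ],
)

```text
time_s: 23.55
ee_pos: [0.5471, -0.0465, 0.1285]
eef_rot: [-3.14, 0.001, 0.719]
force: [-0.1, -0.5, -0.2]
grip_width: 0.0442
grip_force: 8.0
```

jog_arm(
  motion=[
    [-0.006,0.02,0,0,0,0,-0.3],
    [-0.006,0.02,0,0,0,0,-0.3],
    [-0.006,0.02,0,0,0,0,-0.3],
    [-0.006,0.02,0,0,0,0,-0.3],
    [-0.006,0.02,0,0,0,0,-0.3],
  ],
)

```text
time_s: 24.05
ee_pos: [0.5902, -0.1416, 0.1283]
eef_rot: [-3.14, 0.001, 0.719]
force: [0.3, 0.3, 0.1]
grip_width: 0.0448
grip_force: 8.0
```

jog_arm(
  motion=[
    [-0.006,0.02,0,0,0,0,-0.3],
    [-0.006,0.02,0,0,0,0,-0.3],
    [-0.006,0.014,0,0,0,0,-0.3],
    [-0.003,0.006,0,0,0,0,-0.3],
    [0,0,0,0,0,0,-0.3],
  ],
)

```text
time_s: 24.55
ee_pos: [0.6138, -0.1994, 0.129]
eef_rot: [-3.141, 0.0, 0.719]
force: [0.5, -0.6, -1.1]
grip_width: 0.0441
grip_force: 8.0
```

jog_arm(
  motion=[
    [0,0,0,0,0,0,-0.3],
    [0,0,0,0,0,0,-0.3],
    [0,0,0,0,0,0,-0.3],
  ],
)

```text
time_s: 24.85
ee_pos: [0.6142, -0.1979, 0.1299]
eef_rot: [3.141, -0.0, 0.721]
force: [-0.5, 0.7, -0.6]
grip_width: 0.0442
grip_force: 8.0
```

```bash
python3 go.py .6245 -.2112 .036 -.845
```

```text
t 24.85 pos [0.6142, -0.1979, 0.1299] rot [3.1414, -0.0001, 0.7206] grip 0.0442 8.0 F [-0.4638, 0.6743, -0.5605]
shift now [-0.001, 0.0168, 0.0939] turn tool z -0.0052 tilt err rotvec [0.0002, -0.0001, -0.0052] shift after turn [-0.0011, 0.0168, 0.0939]
```

jog_arm(
  motion=[
    [0,0.006,0.005,0,0,0,-0.3],
    [-0.001,0.006,0.012,0,0,0,-0.3],
    [0,0.005,0.016,0,0,0,-0.3],
    [0,0,0.016,0,0,0,-0.3],
    [0,0,0.01,0,0,0,-0.3],
  ],
)

```text
time_s: 25.35
ee_pos: [0.6238, -0.2118, 0.0678]
eef_rot: [-3.139, 0.001, 0.72]
force: [-0.3, -0.5, -1.1]
grip_width: 0.0441
grip_force: 8.0
```

jog_arm(
  motion=[
    [0,0,0.006,0,0,0,-0.3],
    [0,0,0,0,0,0,-0.3],
    [0,0,0,0,0,0,-0.3],
    [0,0,0,0,0,0,-0.3],
  ],
)

```text
time_s: 25.75
ee_pos: [0.625, -0.212, 0.0655]
eef_rot: [3.14, -0.001, 0.72]
force: [-0.0, 0.1, -0.2]
grip_width: 0.0446
grip_force: 8.0
```

```bash
python3 go.py .6245 -.2112 .036 -.845;python3 -c "
from h import *
print('t10 px: ball centre, underside centre, pad corners top',((proj('scene',[[.6245,-.2112,.0855],[.6245,-.2112,.033],[.6693,-.191,.02],[.5787,-.2308,.02],[.6245,-.2112,.02]])-[430,205])*5).round())
s=ctrl.camera('scene')[205:305,430:550,::-1]
cv2.imwrite('pics/t10.png',cv2.resize(s,None,fx=5,fy=5,interpolation=cv2.INTER_CUBIC))"
```

```text
t 25.75 pos [0.625, -0.212, 0.0655] rot [3.1405, -0.0006, 0.7199] grip 0.0446 8.0 F [-0.0089, 0.1421, -0.1822]
shift now [0.0002, -0.001, 0.0295] turn tool z -0.0059 tilt err rotvec [0.0011, -0.0006, -0.0059] shift after turn [0.0002, -0.0009, 0.0295]
t10 px: ball centre, underside centre, pad corners top [[332. 201.]
 [307. 309.]
 [290. 260.]
 [309. 415.]
 [301. 334.]]
```

View pics/t10.png

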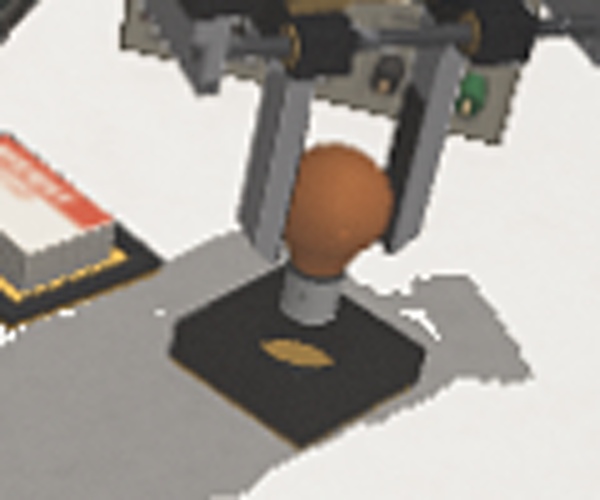

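The lamp hangs upright at about (335,205), with its cap over the pocket (predicted (301,334)). The yellow floor is visible at (296,352), as expected. I'll lower it gently.

jog_arm(
  motion=[
    [0,-0.001,0.004,0,0,0,-0.3],
    [0,0,0.006,0,0,0,-0.3],
    [0,0,0.006,0,0,0,-0.3],
    [0,0,0.005,0,0,0,-0.3],
    [0,0,0.003,0,0,0,-0.3],
  ],
)

```text
time_s: 26.3
ee_pos: [0.6237, -0.2111, 0.0398]
eef_rot: [-3.141, 0.0, 0.72]
force: [0.0, -0.2, -0.4]
grip_width: 0.0447
grip_force: 8.0
```

jog_arm(
  motion=[
    [0,0,0.002,0,0,0,-0.3],
    [0,0,0.001,0,0,0,-0.3],
    [0,0,0,0,0,0,-0.3],
    [0,0,0,0,0,0,-0.3],
    [0,0,0,0,0,0,-0.3],
  ],
)

```text
time_s: 26.8
ee_pos: [0.624, -0.2113, 0.0379]
eef_rot: [3.141, -0.0, 0.72]
force: [0.6, -0.4, -0.2]
grip_width: 0.0444
grip_force: 8.0
```

```bash
python3 go.py .6245 -.2112 .0357 -.845
```

```text
t 26.8 pos [0.624, -0.2113, 0.0379] rot [3.1413, -0.0002, 0.7198] grip 0.0444 8.0 F [0.5774, -0.3587, -0.1977]
shift now [0.0004, 0.0003, 0.0022] turn tool z -0.006 tilt err rotvec [0.0003, -0.0001, -0.006] shift after turn [0.0004, 0.0003, 0.0022]
```

jog_arm(
  motion=[
    [0,0,0.001,0,0,0,-0.3],
    [0,0,0.0005,0,0,0,-0.3],
    [0,0,0.0005,0,0,0,-0.3],
    [0,0,0,0,0,0,-0.3],
    [0,0,0,0,0,0,-0.3],
  ],
)

```text
time_s: 27.3
ee_pos: [0.624, -0.2112, 0.0358]
eef_rot: [3.142, -0.0, 0.72]
force: [-0.0, -0.7, 1.0]
grip_width: 0.0444
grip_force: 8.0
```

jog_arm(
  motion=[
    [0,0,0.0005,0,0,0,-0.3],
    [0,0,0,0,0,0,-0.3],
    [0,0,0,0,0,0,-0.3],
  ],
)

```text
time_s: 27.6
ee_pos: [0.6241, -0.2112, 0.0357]
eef_rot: [3.141, -0.0, 0.72]
force: [-1.2, 0.9, 5.7]
grip_width: 0.0443
grip_force: 8.0
```

The cap has touched the floor. I'll ease off and release slowly.

jog_arm(
  motion=[
    [0,0,-0.0005,0,0,0,-0.3],
    [0,0,0,0,0,0,-0.1],
    [0,0,0,0,0,0,0.0],
    [0,0,0,0,0,0,0.05],
    [0,0,0,0,0,0,0.2],
  ],
  squeeze=4,
)

```text
time_s: 28.1
ee_pos: [0.6239, -0.2112, 0.0356]
eef_rot: [-3.141, 0.0, 0.72]
force: [-0.7, 0.7, 0.2]
grip_width: 0.0542
grip_force: 0.0
```

jog_arm(
  motion=[
    [0,0,0,0,0,0,0.4],
    [0,0,0,0,0,0,0.6],
    [0,0,0,0,0,0,0.6],
    [0,0,-0.01,0,0,0,0.6],
    [0,0,-0.03,0,0,0,0.6],
  ],
)

```text
time_s: 28.6
ee_pos: [0.6227, -0.2107, 0.074]
eef_rot: [-3.137, 0.002, 0.72]
force: [1.1, -0.4, -0.1]
grip_width: 0.0751
grip_force: 0.0
```

jog_arm(
  motion=[
    [0,0,-0.04,0,0,0,0.6],
    [0,0,-0.04,0,0,0,0.6],
    [0,0,-0.04,0,0,0,0.6],
    [-0.05,-0.03,0,0,0,0,0.6],
    [-0.05,-0.03,0,0,0,0,0.6],
  ],
)

```text
time_s: 29.1
ee_pos: [0.525, -0.2291, 0.1973]
eef_rot: [3.139, -0.001, 0.721]
force: [-0.4, -0.8, -0.7]
grip_width: 0.0752
grip_force: 0.0
```

jog_arm(
  motion=[
    [-0.05,-0.02,0,0,0,0,0.6],
    [-0.05,-0.02,0,0,0,0,0.6],
    [-0.05,0,0,0,0,0,0.6],
    [0,0,0,0,0,0,0.6],
    [0,0,0,0,0,0,0.6],
  ],
)

```text
time_s: 29.6
ee_pos: [0.3933, -0.2959, 0.1967]
eef_rot: [3.14, -0.0, 0.718]
force: [0.5, -1.3, -1.1]
grip_width: 0.0752
grip_force: 0.0
```

```bash
cat > fin.py <<'E'
from h import *
o=ctrl.get_obs();print(o["time_s"],o["ee_pos"])
t=ctrl.camera('top'); s=ctrl.camera('scene')
hs=cv2.cvtColor(s,cv2.COLOR_RGB2HSV)
m=((hs[...,0]>5)&(hs[...,0]<17)&(hs[...,1]>150)&(hs[...,2]>90)).astype(np.uint8)
n,l,st,c=cv2.connectedComponentsWithStats(m)
for i in range(1,n):
    if st[i,4]>80:print(st[i],c[i].round(1))
print('expected lamp ball scene',proj('scene',[[.6241,-.2112,.0555]]))
# driver/carton/tape positions from before remain; save for the record
cv2.imwrite('pics/fin.png',np.vstack([cv2.resize(x[...,::-1],(740,280)) for x in(t[140:290,220:500],s[165:315,225:535])]))
E
python3 fin.py
```

```text
29.6 [ 0.39334621 -0.29589552  0.1966583 ]
expected lamp ball scene [[493.41108071 257.73091148]]
```

All 14 views are used, so I'll check the end state numerically.

Run:
```python
from h import *
t=ctrl.camera('top'); s=ctrl.camera('scene')
print("pixel at lamp:",s[258,493],t[tuple(proj('top',[[.6241,-.2112,.0555]])[0].round().astype(int)[::-1])])
def blobs(im,name,lo,hi,sm,vm,roi,z,amin=25):
    h=cv2.cvtColor(im,cv2.COLOR_RGB2HSV);m=((h[...,0]>=lo)&(h[...,0]<=hi)&(h[...,1]>sm)&(h[...,2]>vm)).astype(np.uint8)
    k=np.zeros_like(m);a,b,c,d=roi;k[b:d,a:c]=m[b:d,a:c]
    n,l,st,c=cv2.connectedComponentsWithStats(k)
    for i in range(1,n):
        if st[i,4]>amin:print(name,"box",st[i],"c",c[i].round(1))
blobs(s,"amber scene",4,14,110,60,(300,215,540,300),0)
blobs(t,"amber top",4,14,110,60,(300,150,500,285),0)
blobs(t,"red top",0,3,130,60,(235,150,440,300),0)
print("lamp exp top",proj('top',[[.6241,-.2112,.0555]]),"driver handle mid exp top",proj('top',[[.6385,.266,.014]]))
```

```text
pixel at lamp: [126 124 124] [160 101   0]
amber scene box [427 232  25  18  72] c [441.  242.1]
amber scene box [482 249   4  13  27] c [483.2 255. ]
amber scene box [497 250   7  19  83] c [500.2 259. ]
amber scene box [337 261  17  16 205] c [344.6 268.7]
amber top box [395 171  29  20 174] c [409.6 180.7]
amber top box [456 185  19  19 217] c [464.1 194.1]
amber top box [355 261  15  15 127] c [361.5 268. ]
red top box [254 172   9  29 154] c [258.4 187.1]
lamp exp top [[464.50611435 194.29078292]] driver handle mid exp top [[258.06049528 186.04594825]]
```

The lamp's ball is within half a pixel of its expected place from above, and matches in the scene view too. The driver is where it was placed, and the tape (picture t9) and the carton (t10) were seen seated. Handing in.

```bash
python3 -c "
from station import ctrl
print(ctrl.hand_in())"
```

```text
the job is handed in; nothing more can be done
None
```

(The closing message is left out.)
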